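Pull the snapped-on dust cap off a test-set connector

ROBOT

A 7-joint arm with a two-finger parallel gripper is mounted at the origin on the work surface. World frame = base frame: x ahead of the robot, y to its left, z up, the work surface at z = 0. Lengths are in m, angles in rad, forces in N, time in s.
With the tool pointing down it reaches from about 0.35 to 0.9 m from the base axis. Payload 8.1 kg.
Tool frame: the origin (TCP) lies at the very end of the fingers, on their centre line; the grasp point (between the pads) lies arm.pinch_z behind it (arm.pinch_z is the distance from the TCP to the grasp point, in m); z points along the fingers, y is the line along which they close (so a half turn about z gives the same grasp; the last joint's range is limited). The gripper opens to 92 mm and grips with 3 to 60 N. Pads are 19 mm wide; open, the fingers measure 130 mm over their backs; the gripper's body (75 mm by 190 mm) begins 47 mm behind the grasp point.
Start: joints at [-1.322, 0.434, 0.025, 1.573, -0.012, 1.134, -0.075], TCP at [0.215, 0.587, 0.227] pointing down, gripper open.
Joint ranges: [-2.62, 2.62], [-0.44, 2.09], [-1.27, 1.32], [0.08, 2.57], [-1.32, 4.46], [0.12, 2], [-2.74, 2.74]. Speed limits (rad/s): [2.22, 2.22, 3.01, 3.01, 3.14, 3.14, 3.14].

INTERFACE

Orientations are given as a rotation vector (axis times angle).
In Python, from cell import arm, vision, job, cut_out gives the robot as it stands. The module is installed in compiled form; this text tells all that it offers.
- The arm moves only by the tool play_rows, never from a script. Its argument "increments" is text: rows parted by semicolons, each of 5 numbers parted by spaces: the shift along the tool's x, y, z in cm, then the turn about the tool's z in degrees, then the opening, from -1 (shut) to 1 (fully open), so that 0 is half open. A call has 1 to 5 rows; each row shifts and turns the commanded pose from where the row before left it, along the tool's axes as they then stand; what a row does not reach is not made up. A row lasts 1/12 s, in which the tool goes at most 41.7 mm and 7.16 degrees, less where a joint would pass 70% of its speed; a pose out of reach is approached as far as the arm can. A call is refused whole if a number of a shift passes 4.17 or a number of a turn 7.16, either way. A call with a gripper value outside its range is refused whole. The fingers move at their own pace and stop on an object; "grip_force" is the grip in N (left out, the last holds). Time passes only in rows, so rows that do not move let the fingers close. It gives the time, the measured TCP pose, the force, the opening and the grip force at its end, in the units of the state.
- arm.observe(): the state, without advancing time (a new reading comes with each control period).
- vision.get_image(name): name is "side" or "top" or "wrist"; returns a dict with "frame" (480x640x3 uint8, red, green, blue), "z_map" (480x640 float32, m along the optical axis (not along the pixel's ray), 0 where there is no reading), "mtx" (3x3 intrinsics, pixels), "cam_to_world" (4x4, takes a point from camera to world coordinates). Camera axes: x right, y up, looking along -z (the intrinsics and any distortion apply to the point x, -y, -z); pixel columns grow to the right and rows downward; lengths in m; the calibration is good to about 2 mm. A picture is of the moment at which its call begins.
- job.sign_off(): hands the job in; it is judged then, once.
Trained networks look in a picture, given as the dict that the camera call returned (one of the last four; its "shot" number tells which), for a name from the list of things; names that differ only in an ending like _2 or _b are one class to them, and where a whole thing is asked for, a point or a joint stands for the part that bears it (a point fixed in the world has none). Each returns a list of dicts, best first, with "confidence" (0 to 1); they miss things now and then, are a little off and sometimes report something else, mostly with a low value. They report only what shows in the picture. A call takes as long as a camera call. They do not tell look-alikes from the thing itself.
- cut_out(query, picture): "mask" (480x640 bool, what is visible of it) and "point" ([row, column] in pixels, amid what is visible of it).
The state is a dict: "clock": time; "joints": joint angles; "dq": joint speeds; "joint_efforts": joint torques, N m; "position": TCP position; "ee_rot": TCP orientation; "force": force on the tool from outside, world axes, zero at the start; "ft_torque": the same for the moment, N m; "width": opening from 0.0 (shut) to 1.0 (fully open); "gripper_force": force on a finger pad.
Only numpy, scipy, OpenCV 4.12 (cv2) and the standard library are available. Lean on these libraries where they do the work, as an engineer would, in place of code of your own. Each camera call takes 0.05 s, during which the arm holds its last target. There are 200 camera calls.

TASK

Pull the red dust cap off its connector on the sloping face of the grey test set (it is snapped on and needs a firm pull) and set it down gently in the steel tray, without dropping it. Leave the black cap on its connector and the other things on the bench where they are.

Things in the scene. Friction and masses are not known exactly. Their poses are not given: they have to be found in the camera images.
- red_cap: red square dust cap, 34 x 34 x 60 mm long, about 45 g. Origin: centre of its open mouth, at the start on the sloping face; z runs out of the face to the closed end (the pull direction, 35 degrees from vertical), y is level, along the row of connectors, x points up the slope. Its solid half, 30 to 60 mm from the mouth, is the grip: pinch across y, with the tool pointing along -z
- black_cap: the same cap in black, on the other connector, 80 mm from the red one along the row (which of them is on which side varies); stays on
- test_set: grey fixed instrument 270 mm wide, a box tilted on rear legs; its face looks up and to its own -x, 35 degrees from level. Origin: on the table below the middle of the row; connector feet 87 mm up at y = +40 and -40 mm. A black guard rail (12 mm bar along the row, 60 mm upslope of it, 95 mm out from the face, 236 mm between posts) blocks a gripper coming straight down
- tray: fixed open steel tray, outside 160 mm (its x) x 130 mm (its y) x 30 mm high, walls and floor 4 mm. Origin: centre of the underside, on the table
- red_cap_mid (a point): the middle of the red cap, on its axis 30 mm from the mouth. Its hollow half fits over a 22 mm square steel connector with 1 mm play per side; two sprung balls snap in a groove: a pull of about 12 N along the cap's z (grip with 25 N or more) frees it within the first 8 mm, then it slides freely and is clear of the connector after 27 mm
- screwdriver: orange screwdriver lying on the mat, bystander
- cleaner: white bottle with blue cap, 40 mm across, 110 mm high, bystander, origin at its foot
- coupler: dark steel round coupler, 36 mm across, 45 mm high, bystander, origin at its foot
Not all that is in view belongs to the job. What is meant by the red_cap is not orange or turquoise, and is the smaller of those in its own colour.

How it is judged:
On the way:
1. the red cap is pulled off its connector in the gripper (distance of red_cap from where it was at the start of the episode above 0.04 m and contact force between the fingers and red_cap above 1 N), for 0.1 s.
At the end, for the whole second after the job is handed in: the red cap lies or stands still on the tray's floor (its middle within the walls and under 42 mm high), released, and the black cap is still fully on its connector (moved less than 10 mm) (x of red_cap_mid in the frame of tray between -0.07 and 0.07 m and y of red_cap_mid in the frame of tray between -0.055 and 0.055 m and height (world z) of red_cap_mid below 0.042 m and contact force between red_cap and tray above 0.1 N and linear speed of red_cap below 0.03 m/s and distance of black_cap from where it was at the start of the episode below 0.01 m); the robot touches nothing.
It fails at once if the black cap is pulled off or shifted by 10 mm (distance of black_cap from where it was at the start of the episode above 0.01 m).
It fails at once if the red cap is dropped or flung: faster than 0.8 m/s (a fall of about 30 mm) while no finger holds it (linear speed of red_cap above 0.8 m/s and contact force between the fingers and red_cap below 0.05 N).
It fails at once if the screwdriver, bottle or coupler is shifted by more than 30 mm (distance of any of screwdriver, cleaner, coupler from where it was at the start of the episode above 0.03 m).
It also fails if it takes over 40 s, if anything falls off the work surface, if the arm or the gripper's body presses on something with over 40 N, if the wrist force passes 120 N, or if a joint passes its speed limit or range.

## Working session

There is one attempt and no reset: what is moved stays moved. The work goes in short steps, Python scripts to look and compute and a tool call to move; the robot and the scene stay as the last step left them, time stands still between calls to the robot, and variables do not carry over. Pictures are saved under pics/ and viewed, at most 10 in all, crops included, and the job is handed in when it is done.

Besides the shell and the picture viewer there is one more tool, called after "Request:" as name(argument=value, ...) on one line, values as JSON. play_rows: Moves the arm, as the interface text tells. Its arguments: {"type":"object","properties":{"increments":{"type":"string"},"grip_force":{"type":"number"}},"required":["increments"]}

```bash
mkdir -p pics
cat > h.py <<'E'
import numpy as np,cv2
from scipy.spatial.transform import Rotation as R
from cell import arm,vision,job,cut_out
def cloud(p):
    z=p['z_map'];K=p['mtx'];v,u=np.indices(z.shape)
    c=np.stack([(u-K[0,2])/K[0,0]*z,-(v-K[1,2])/K[1,1]*z,-z],-1)
    T=p['cam_to_world'];return c@T[:3,:3].T+T[:3,3]
E
python3 - <<'E'
from h import *
s=arm.observe();print(s,arm.pinch_z)
for n in('top','side'):
    p=vision.get_image(n);cv2.imwrite(f'pics/{n}0.png',p['frame'][:,:,::-1]);W=cloud(p)
    print(n,p['cam_to_world'].round(3).tolist())
    for q in('red_cap','black_cap','test_set','tray','cleaner','coupler','screwdriver'):
        for d in cut_out(q,p)[:3]:
            m=d['mask']&(p['z_map']>0);print(q,round(d['confidence'],2),d['point'],m.sum(),np.median(W[m],0).round(3),np.percentile(W[m],2,axis=0).round(3),np.percentile(W[m],98,axis=0).round(3))
E
```

```text
{'clock': 0.0, 'joints': array([-1.32155686,  0.43522737,  0.02499689,  1.57407272, -0.01161411,
        1.13395401, -0.07509623]), 'dq': array([-0.00115766,  0.00152628,  0.00126752,  0.00016985,  0.0010685 ,
        0.00111376, -0.00118229]), 'joint_efforts': array([-1.18351414e-03, -6.67831779e+01,  9.84234139e-01, -3.14480710e+01,
       -6.06541126e-02,  4.27555607e-02,  2.03461736e-04]), 'position': array([0.21528471, 0.58623722, 0.22595192]), 'ee_rot': array([-5.49943442e-01, -3.09295020e+00,  2.37258990e-03]), 'force': array([0.58297433, 0.26830318, 0.33886051]), 'ft_torque': array([-0.0024136 , -0.02217115, -0.00491824]), 'gripper_force': 0.0, 'width': 0.9981818113810211} 0.0188
top [[-0.039, 0.975, -0.218, 0.359], [-0.999, -0.037, 0.014, 0.055], [0.005, 0.219, 0.976, 1.082], [0.0, 0.0, 0.0, 1.0]]
red_cap 0.91 [367.1, 293.5] 1134 [0.339 0.115 0.046] [0.314 0.074 0.   ] [0.365 0.154 0.05 ]
red_cap 0.7 [202.3, 343.3] 556 [ 0.655 -0.008  0.034] [ 0.636 -0.037  0.006] [0.678 0.021 0.038]
red_cap 0.63 [263.3, 154.1] 1221 [0.549 0.382 0.044] [0.512 0.358 0.   ] [0.592 0.412 0.049]
[... 1489 characters left out ...]
test_set 0.97 [192.5, 286.4] 10162 [0.538 0.154 0.094] [0.44  0.082 0.022] [0.705 0.243 0.204]
test_set 0.29 [325.7, 512.0] 1395 [ 0.722 -0.226  0.064] [ 0.713 -0.239  0.006] [ 0.741 -0.206  0.11 ]
tray 0.86 [420.0, 369.2] 12088 [ 0.479 -0.233  0.005] [ 0.397 -0.299  0.002] [ 0.554 -0.171  0.031]
cleaner 0.75 [325.4, 512.9] 1373 [ 0.722 -0.226  0.064] [ 0.713 -0.239  0.007] [ 0.74  -0.207  0.11 ]
coupler 0.96 [286.4, 450.6] 591 [ 0.709 -0.106  0.031] [ 0.699 -0.117  0.001] [ 0.731 -0.087  0.046]
coupler 0.21 [190.2, 287.5] 10507 [0.54  0.155 0.094] [0.44  0.082 0.005] [0.707 0.246 0.205]
screwdriver 0.78 [341.5, 288.6] 1223 [ 0.431 -0.078  0.022] [ 0.376 -0.093  0.009] [ 0.56  -0.051  0.027]
```

View pics/top0.png

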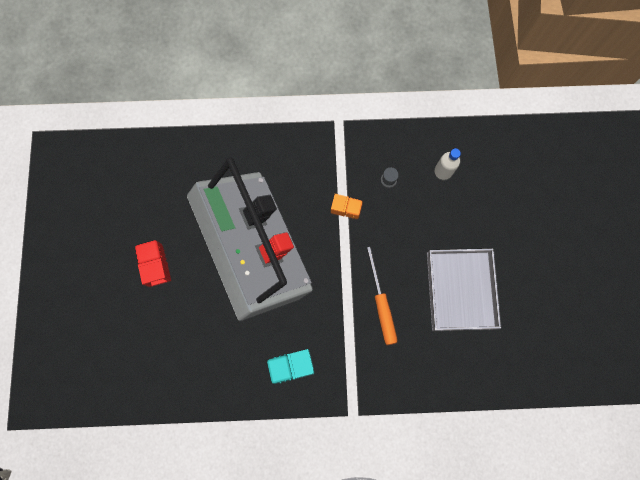

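View pics/side0.png

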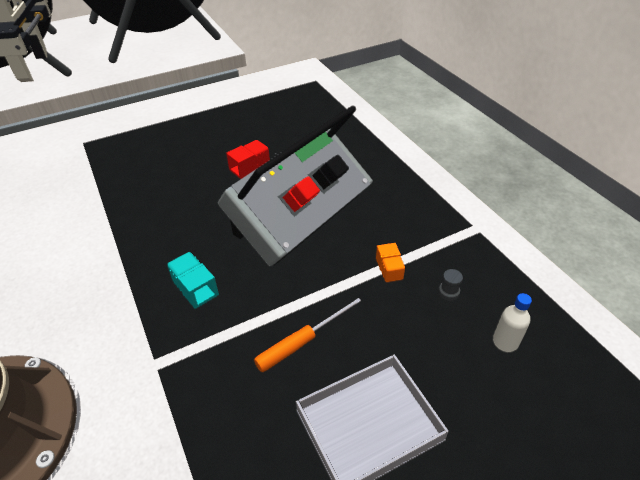

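The top view has the target red cap on the test set at about (278,247), black at (261,210), and the rail from (230,162) to (283,283). The loose red block at (152,263) is bigger, so it's a decoy, and the tray is at (464,289). In the side view red is at (300,193) and black at (329,171). Next I'll fit the face frame.

```bash
cat > fit.py <<'E'
from h import *
def pts(n):
    p=vision.get_image(n);W=cloud(p);ok=p['z_map']>0
    return W,ok,p['frame'].astype(int)
N=[];RC=[];BC=[];RL=[]
A=np.array([.543,.112]);
for n in('top','side'):
    W,ok,f=pts(n);r,g,b=f[...,0],f[...,1],f[...,2]
    box=ok&(W[...,0]>.42)&(W[...,0]<.73)&(W[...,1]>.06)&(W[...,1]<.32)&(W[...,2]>.03)
    grey=box&(abs(r-g)<20)&(abs(g-b)<20)&(r>90)
    P=W[grey];rng=np.random.default_rng(0);best=None
    for _ in range(400):
        t=P[rng.choice(len(P),3)];m=np.cross(t[1]-t[0],t[2]-t[0]);m/=np.linalg.norm(m)+1e-12
        m*=np.sign(m[2]); k=abs((P-t[0])@m)<.0015
        if .7<m[2]<.9 and (best is None or k.sum()>best.sum()):best=k
    Q=P[best];c=Q.mean(0);m=np.linalg.svd(Q-c,full_matrices=False)[2][2];m*=np.sign(m[2])
    h=m[:2]/np.linalg.norm(m[:2]);print(n,'normal',m.round(4),'tilt',np.degrees(np.arccos(m[2])).round(2),'yaw down',np.degrees(np.arctan2(h[1],h[0])).round(2),best.sum())
    ny=np.r_[-h,0] # upslope horizontal
    Y=np.array([-ny[1],ny[0],0]);X=np.cross(Y,m);F=np.stack([X,Y,m],1)
    print(' off',(c@m).round(4))
    red=box&(r>120)&(g<70)&(b<70);blk=box&(r<60)&(g<60)&(b<60)
    c0=np.r_[A,0]; c0[2]=(c@m-m[:2]@A)/m[2]
    for nm,k in(('red',red),('blk',blk)):
        q=(W[k]-c0)@F
        if nm=='red':
            print(' red u,y,n pct',np.percentile(q,[1,5,50,95,99],axis=0).round(4).tolist())
            t=q[q[:,2]>np.percentile(q[:,2],97)-.004];print(' red endface',t.min(0).round(4),t.max(0).round(4),len(t))
        else:
            t=q[(q[:,2]>.07)];print(' rail n>70',np.percentile(t,[2,50,98],axis=0).round(4).tolist())
            t=q[(q[:,2]>.02)&(q[:,2]<.066)&(abs(q[:,0])<.04)];print(' blk cap',np.percentile(t,[2,50,98],axis=0).round(4).tolist())
            L=q[q[:,2]>.09];print(' rail dir',np.linalg.svd(L-L.mean(0),full_matrices=False)[2][0].round(3))
    print(' c0',c0.round(4),'F',F.round(4).tolist())
E
python3 fit.py
```

```text
top normal [ 0.2119 -0.5329  0.8192] tilt 34.99 yaw down -68.31 3732
 off 0.1102
 red u,y,n pct [[0.0197, -0.036, 0.0015], [0.0221, -0.0343, 0.0045], [0.0477, -0.0184, 0.0564], [0.0536, -0.0044, 0.0609], [0.0544, -0.0036, 0.0621]]
 red endface [ 0.0188 -0.036   0.0572] [ 0.0924 -0.0035  0.0982] 220
 rail n>70 [[0.093, -0.1791, 0.074], [0.0999, -0.0582, 0.0974], [0.1038, 0.0611, 0.1013]]
 blk cap [[0.0207, -0.1138, 0.0218], [0.0304, -0.0933, 0.0578], [0.0393, -0.0835, 0.0616]]
 rail dir [ 0.007 -1.    -0.004]
 c0 [0.543  0.112  0.0669] F [[-0.3027, -0.9292, 0.2119], [0.7613, -0.3695, -0.5329], [0.5735, 0.0, 0.8192]]
side normal [ 0.2161 -0.5299  0.8201] tilt 34.91 yaw down -67.81 4623
 off 0.1122
 red u,y,n pct [[0.0193, -0.0379, 0.0018], [0.0207, -0.0347, 0.0148], [0.0372, -0.0114, 0.0575], [0.0522, -0.0045, 0.0606], [0.0548, -0.0035, 0.0617]]
 red endface [ 0.0201 -0.038   0.057 ] [ 0.0525 -0.0033  0.0629] 280
 rail n>70 [[0.0924, -0.1754, 0.0739], [0.0972, -0.0386, 0.0983], [0.1034, 0.0613, 0.1013]]
 blk cap [[0.0192, -0.1155, 0.0216], [0.0291, -0.0882, 0.0558], [0.0392, -0.0838, 0.0609]]
 rail dir [-0.001 -1.     0.   ]
 c0 [0.543  0.112  0.0661] F [[-0.3097, -0.926, 0.2161], [0.7593, -0.3776, -0.5299], [0.5723, 0.0, 0.8201]]
```

```bash
cat > plan.py <<'E'
from h import *
a=np.radians(-68.1);d=np.array([np.cos(a),np.sin(a),0]);Y=np.array([-.9278,-.373,0]);t=np.radians(35)
n=np.sin(t)*d+np.r_[0,0,np.cos(t)];X=np.cross(Y,n)
c0=np.array([.543,.112,.0665]);P=lambda u,y,m:c0+u*X+y*Y+m*n
rail=P(.0975,-.0197,.0955);corner=P(.020,-.0197,.061)
s=arm.observe();Rt=R.from_rotvec(s['ee_rot']).as_matrix();p=s['position']
def info():
    print('t',s['clock'],'pos',p.round(4),'tool x',Rt[:,0].round(3),'y',Rt[:,1].round(3),'z',Rt[:,2].round(4),'w',s['width'],'F',s['force'].round(1))
    ang=np.degrees(np.arctan2(*(np.cross(Rt[:,0],d)@Rt[:,2],Rt[:,0]@d)));print('turn x->d',ang.round(2))
    print('d-dist tool from rail',((p-rail)@d).round(4),'along Y from cap',((p-rail)@Y).round(4))
def goto(w): print('cm tool',((w-p)@Rt*100).round(2))
E
python3 - <<'E'
from plan import *
info();print('rail',rail,'corner',corner,'Xu',X,'n',n,'cornerd',(corner-rail)@d)
T=vision.get_image('wrist')['cam_to_world'];print('wcam in tool',((T[:3,3]-p)@Rt).round(3))
w=rail+d*.052;w[2]=.29;goto(w);print(w, s['joints'].round(2))
E
```

```text
t 0.9 pos [0.2154 0.5867 0.2268] tool x [-0.939  0.345 -0.   ] y [0.345 0.939 0.   ] z [ 1.e-04  1.e-04 -1.e+00] w 1.0013186472444264 F [-0.8  0.3  0.1]
turn x->d -132.06
d-dist tool from rail -0.5376 along Y from cap 0.1466
rail [0.55191813 0.14262533 0.2006511 ] corner [0.56821694 0.102085   0.12793947] Xu [-0.30554371  0.76000927  0.57355976] n [ 0.213937   -0.53218501  0.81915204] cornerd 0.04369405020886537
wcam in tool [ 0.071  0.    -0.158]
cm tool [-50.38 -33.95  -6.32]
[0.5713135  0.09437785 0.29      ] [-1.32  0.43  0.03  1.57 -0.01  1.13 -0.08]
```

Request:
play_rows(increments="0 0 -1.4 6.9 0.2;0 0 -1.4 6.9 0.2;0 0 -1.4 6.9 0.2;0 0 -1.4 6.9 0.2;0 0 -1 6.9 0.2")

```text
clock: 1.37
position: [0.2155, 0.587, 0.2941]
ee_rot: [-1.45, -2.786, -0.002]
force: [-0.7, -0.0, -0.5]
width: 0.69
gripper_force: 0.0
```

Request:
play_rows(increments="0 0 0 6.9 0.2;0 0 0 6.5 0.2;-3.8 0.9 0 0 0.2;-3.8 0.9 0 0 0.2;-3.8 0.9 0 0 0.2")

```text
clock: 1.78
position: [0.2833, 0.4901, 0.2925]
ee_rot: [1.756, 2.605, -0.0]
force: [1.5, 0.5, 0.1]
width: 0.601
gripper_force: 0.0
```

Request:
play_rows(increments="-3.8 0.9 0 0 0.2;-3.8 0.9 0 0 0.2;-3.8 0.9 0 0 0.2;-3.8 0.9 0 0 0.2;-3.8 0.9 0 0 0.2")

```text
clock: 2.2
position: [0.3965, 0.33, 0.293]
ee_rot: [-1.758, -2.604, -0.001]
force: [0.7, 0.4, 0.1]
width: 0.6
gripper_force: 0.0
```

Run:
```python
from plan import *
info();w=rail+d*.052;w[2]=.29;goto(w);print(s['joints'].round(2))
```

```text
t 2.2 pos [0.3965 0.33   0.293 ] tool x [-0.374  0.928  0.   ] y [0.928 0.374 0.001] z [ 3.e-04  7.e-04 -1.e+00] w 0.599957667407527 F [0.7 0.4 0.1]
turn x->d -179.95
d-dist tool from rail -0.2318 along Y from cap 0.0743
cm tool [-28.38   7.41   0.29]
[-1.07  0.2   0.34  1.76 -0.07  1.2  -0.33]
```

Request:
play_rows(increments="-3.55 0.93 0 0 0.2;-3.55 0.93 0 0 0.2;-3.55 0.93 0 0 0.2;-3.55 0.93 0 0 0.2;-3.55 0.93 0 0 0.2")

```text
clock: 2.62
position: [0.506, 0.1828, 0.293]
ee_rot: [1.758, 2.604, 0.001]
force: [0.5, 0.8, 0.1]
width: 0.6
gripper_force: 0.0
```

Request:
play_rows(increments="-3.55 0.93 0 0 0.2;-3.55 0.93 0 0 0.2;-3.55 0.93 0 0 0.2;0 0 0 0 0.2;0 0 0 0 0.2")

```text
clock: 3.03
position: [0.5718, 0.0934, 0.2927]
ee_rot: [1.764, 2.599, -0.001]
force: [-0.2, -0.1, 0.4]
width: 0.599
gripper_force: 0.0
```

Run:
```python
from plan import *
info();w=rail+d*.052;w[2]=corner[2]-.0188-.004;goto(w);print(s['joints'].round(2))
for n in('wrist',):
    q=vision.get_image(n);cv2.imwrite('pics/w1.png',q['frame'][:,:,::-1])
    W=cloud(q);f=q['frame'].astype(int)
    k=(f[...,0]>120)&(f[...,1]<70)&(f[...,2]<70)&(q['z_map']>0)&(W[...,2]>.06)
    F=np.stack([X,Y,n if 0 else np.cross(X,Y)],1);u=(W[k]-P(.037,-.0197,0))@F
    print(np.percentile(u,[1,50,99],axis=0).round(4).tolist(),k.sum())
```

```text
t 3.0333 pos [0.5718 0.0934 0.2927] tool x [-0.369  0.929 -0.001] y [ 0.929  0.369 -0.   ] z [ 4.e-04 -1.e-03 -1.e+00] w 0.5993245561548818 F [-0.2 -0.1  0.4]
turn x->d 179.76
d-dist tool from rail 0.0531 along Y from cap -0.0
cm tool [ 0.13 -0.   18.76]
[-0.62  0.33  0.49  1.62 -0.16  1.24  0.29]
[[-0.0154, -0.0179, 0.0002], [0.0156, -0.002, 0.0559], [0.0581, 0.0141, 0.096]] 2353
```

View pics/w1.png

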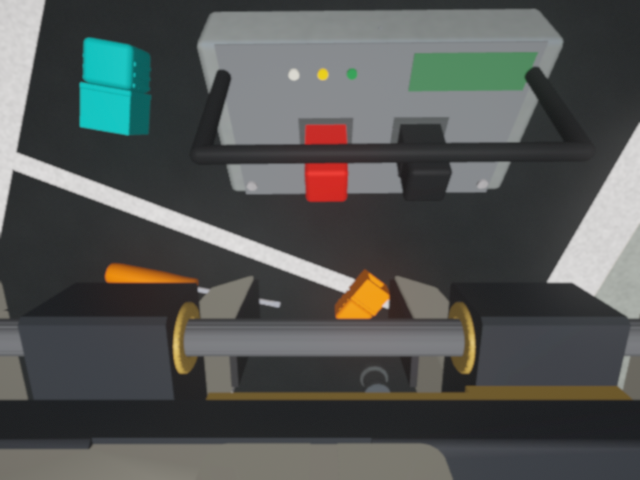

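The wrist view shows the red cap at (326,165), centred between the fingers at columns 235 and 412. The rail crosses at row 153. I'll descend in front of the rail.

Request:
play_rows(increments="0 0 2.5 0 0.2;0 0 2.5 0 0.2;0 0 2.5 0 0.2;0 0 2.5 0 0.2;0 0 2.5 0 0.2")

```text
clock: 3.5
position: [0.57, 0.0982, 0.1668]
ee_rot: [-1.754, -2.606, -0.002]
force: [-0.4, 0.9, 0.7]
width: 0.601
gripper_force: 0.0
```

Request:
play_rows(increments="0 0 1 0 0.2;0 0 1 0 0.2;0 0 1 0 0.2;0 0 1 0 0.2;0 0 1 0 0.2")

```text
clock: 3.92
position: [0.5715, 0.0964, 0.1178]
ee_rot: [1.757, 2.603, 0.002]
force: [-0.1, -0.3, -0.7]
width: 0.602
gripper_force: 0.0
```

Request:
play_rows(increments="0 0 0.6 0 0.2;0 0 0.6 0 0.2;0 0 0 0 0.2;0 0 0 0 0.2")

```text
clock: 4.25
position: [0.5709, 0.0959, 0.1057]
ee_rot: [-1.758, -2.603, 0.0]
force: [0.6, 0.1, 0.0]
width: 0.6
gripper_force: 0.0
```

Run:
```python
from plan import *
info();q=vision.get_image('side');cv2.imwrite('pics/s2.png',cv2.resize(q['frame'][100:300,200:440,::-1],(720,600)))
```

```text
t 4.25 pos [0.5709 0.0959 0.1057] tool x [-0.373  0.928 -0.   ] y [ 0.928  0.373 -0.   ] z [-1.e-04 -1.e-04 -1.e+00] w 0.6001746667911462 F [0.6 0.1 0. ]
turn x->d -179.97
d-dist tool from rail 0.0504 along Y from cap -0.0002
```

View pics/s2.png

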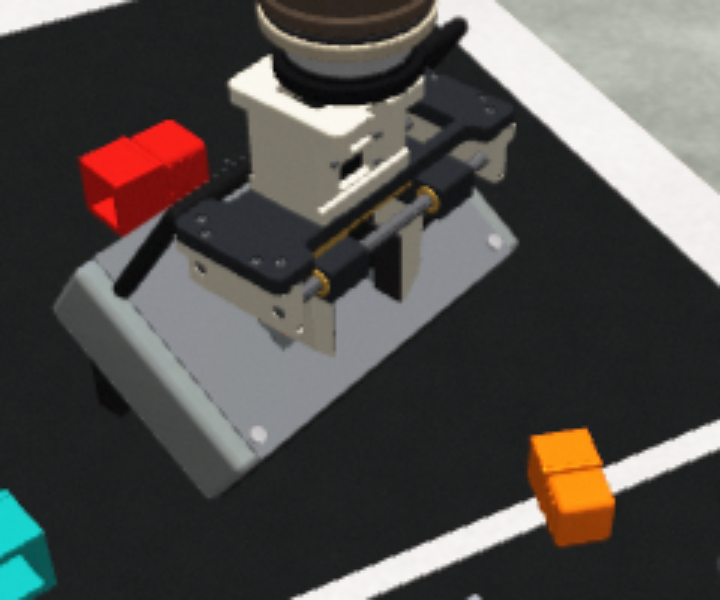

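The crop shows the gripper in front of the rail with the fingers over the face, and the cap hidden between them. I'll creep toward the rail while watching the force.

Request:
play_rows(increments="0.2 0 0 0 0.2;0.2 0 0 0 0.2;0 0 0 0 0.2;0 0 0 0 0.2")

```text
clock: 4.63
position: [0.5694, 0.1001, 0.106]
ee_rot: [1.757, 2.604, 0.001]
force: [-0.3, -0.0, -0.4]
width: 0.601
gripper_force: 0.0
```

Request:
play_rows(increments="0.15 0 0 0 0.2;0 0 0 0 0.2;0 0 0 0 0.2")

```text
clock: 4.88
position: [0.5688, 0.1012, 0.1057]
ee_rot: [-1.758, -2.604, -0.0]
force: [0.1, 0.8, 0.6]
width: 0.599
gripper_force: 0.0
```

Request:
play_rows(increments="0.15 0 0 0 0.2;0 0 0 0 0.2;0 0 0 0 0.2")

```text
clock: 5.13
position: [0.5682, 0.1026, 0.1057]
ee_rot: [-1.758, -2.604, -0.0]
force: [-0.8, -0.1, 0.2]
width: 0.601
gripper_force: 0.0
```

Request:
play_rows(increments="0.15 0 0 0 0.2;0 0 0 0 0.2;0 0 0 0 0.2")

```text
clock: 5.38
position: [0.5677, 0.104, 0.1057]
ee_rot: [-1.758, -2.604, -0.0]
force: [-0.3, 0.1, -0.6]
width: 0.6
gripper_force: 0.0
```

Request:
play_rows(increments="0.15 0 0 0 0.2;0 0 0 0 0.2;0 0 0 0 0.2")

```text
clock: 5.63
position: [0.5671, 0.1054, 0.1057]
ee_rot: [-1.758, -2.604, -0.0]
force: [-0.3, 0.2, -0.6]
width: 0.603
gripper_force: 0.0
```

Request:
play_rows(increments="0.15 0 0 0 0.2;0 0 0 0 0.2;0 0 0 0 0.2")

```text
clock: 5.88
position: [0.5669, 0.1058, 0.1058]
ee_rot: [1.759, 2.602, -0.0]
force: [0.8, -3.9, -0.3]
width: 0.602
gripper_force: 0.0
```

Contact at about 40 mm, so I'll back off 1.5 mm. The pads now overlap the cap's outer end by about 12 mm, so I'll close.

Request:
play_rows(increments="-0.2 0 0 0 0.2;0 0 0 0 -0.2;0 0 0 0 -0.5;0 0 0 0 -1;0 0 0 0 -1", grip_force=50)

```text
clock: 6.3
position: [0.5673, 0.1052, 0.1057]
ee_rot: [-1.757, -2.604, -0.0]
force: [0.4, 0.1, -0.9]
width: 0.358
gripper_force: 50.3
```

Request:
play_rows(increments="0 0 0 0 -1;0 0 0 0 -1;0 0 0 0 -1", grip_force=50)

```text
clock: 6.55
position: [0.5673, 0.1052, 0.1057]
ee_rot: [-1.758, -2.604, -0.0]
force: [-0.2, 1.3, -1.5]
width: 0.36
gripper_force: 49.9
```

Request:
play_rows(increments="-0.11 0 -0.16 0 -1;-0.11 0 -0.16 0 -1;-0.11 0 -0.16 0 -1;-0.12 0 -0.17 0 -1;-0.12 0 -0.17 0 -1")

```text
clock: 6.97
position: [0.5691, 0.0999, 0.1137]
ee_rot: [-1.757, -2.604, 0.001]
force: [-0.1, 0.6, -0.3]
width: 0.358
gripper_force: 49.9
```

Request:
play_rows(increments="-0.23 0 -0.33 0 -1;-0.23 0 -0.33 0 -1;-0.23 0 -0.33 0 -1;-0.23 0 -0.33 0 -1;-0.23 0 -0.33 0 -1")

```text
clock: 7.38
position: [0.5741, 0.0881, 0.131]
ee_rot: [1.759, 2.603, 0.0]
force: [-0.2, -0.2, -1.4]
width: 0.356
gripper_force: 49.9
```

Request:
play_rows(increments="-0.46 0 -0.66 0 -1;-0.46 0 -0.66 0 -1;-0.46 0 -0.66 0 -1;-0.46 0 -0.66 0 -1;-0.46 0 -0.66 0 -1")

```text
clock: 7.8
position: [0.5826, 0.0669, 0.1643]
ee_rot: [1.758, 2.603, 0.0]
force: [0.5, -0.3, -1.1]
width: 0.359
gripper_force: 49.9
```

Run:
```python
from plan import *
info();q=vision.get_image('side');cv2.imwrite('pics/s3.png',cv2.resize(q['frame'][50:290,200:520,::-1],(800,600)))
```

```text
t 7.8 pos [0.5826 0.0669 0.1643] tool x [-0.373  0.928 -0.   ] y [0.928 0.373 0.   ] z [ 3.e-04  0.e+00 -1.e+00] w 0.358745723248755 F [ 0.5 -0.3 -1.1]
turn x->d -179.98
d-dist tool from rail 0.0817 along Y from cap -0.0003
```

View pics/s3.png

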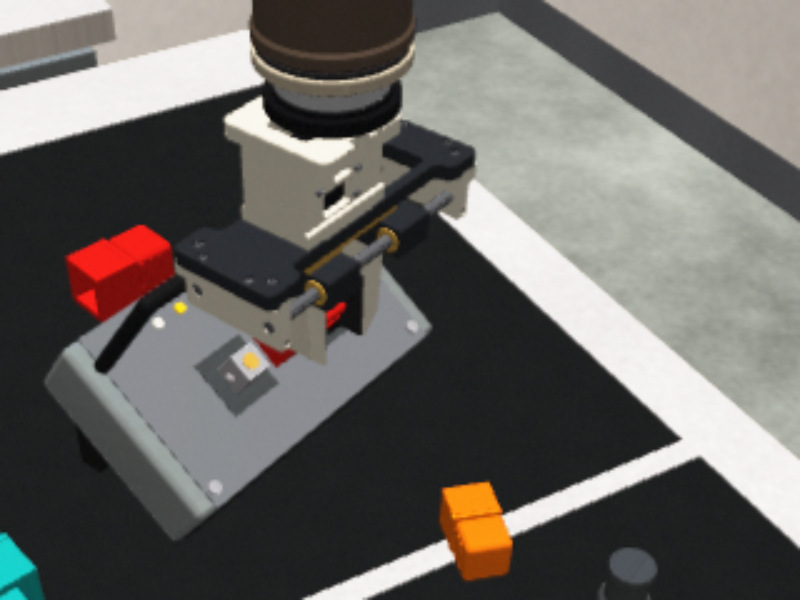

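The cap is off: the connector is bare at about (240,365) in the crop, and the cap hangs in the fingers at (300,340). Next I'll carry it to the tray.

Request:
play_rows(increments="-1.5 -1.2 -0.3 0 -1;-2.7 -2.2 0 0 -1;-2.7 -2.2 0 0 -1;-2.7 -2.2 0 0 -1;-2.7 -2.2 0 0 -1")

```text
clock: 8.27
position: [0.5349, -0.0853, 0.1666]
ee_rot: [1.757, 2.604, 0.0]
force: [0.8, -0.5, -1.4]
width: 0.358
gripper_force: 49.9
```

Request:
play_rows(increments="-2.7 -2.2 0 0 -1;-2.7 -2.2 0 0 -1;-2.7 -2.2 0 0 -1;-2.7 -2.2 0 0 -1;-2.7 -2.2 0 0 -1")

```text
clock: 8.68
position: [0.4833, -0.2518, 0.1667]
ee_rot: [1.758, 2.603, 0.0]
force: [1.4, -0.7, 0.1]
width: 0.359
gripper_force: 49.9
```

Request:
play_rows(increments="-0.5 -0.8 0 5.5 -1;0 0 0 5.5 -1;0 0 0 5.5 -1;0 0 0 5.5 -1;0 0 0 0 -1")

```text
clock: 9.1
position: [0.4784, -0.258, 0.1665]
ee_rot: [-2.228, -2.215, 0.0]
force: [0.1, -0.3, -0.7]
width: 0.358
gripper_force: 49.9
```

Run:
```python
from plan import *
info()
q=vision.get_image('side');cv2.imwrite('pics/s4.png',q['frame'][:,:,::-1]);W=cloud(q)
f=q['frame'].astype(int);k=(f[...,0]>90)&(f[...,1]<60)&(f[...,2]<60)&(q['z_map']>0)&(W[...,1]<-.12)
print('red',np.percentile(W[k],[1,50,99],axis=0).round(3).tolist(),k.sum())
goto(np.array([.477,-.262,.04]))
```

```text
t 9.1 pos [ 0.4784 -0.258   0.1665] tool x [0.006 1.    0.   ] y [ 1.    -0.006 -0.   ] z [-0.  0. -1.] w 0.3582721013981646 F [ 0.1 -0.3 -0.7]
turn x->d 157.77
d-dist tool from rail 0.3443 along Y from cap 0.2176
red [[0.417, -0.284, 0.189], [0.49, -0.252, 0.192], [0.494, -0.239, 0.266]] 45
cm tool [-0.4  -0.14 12.65]
```

View pics/s4.png

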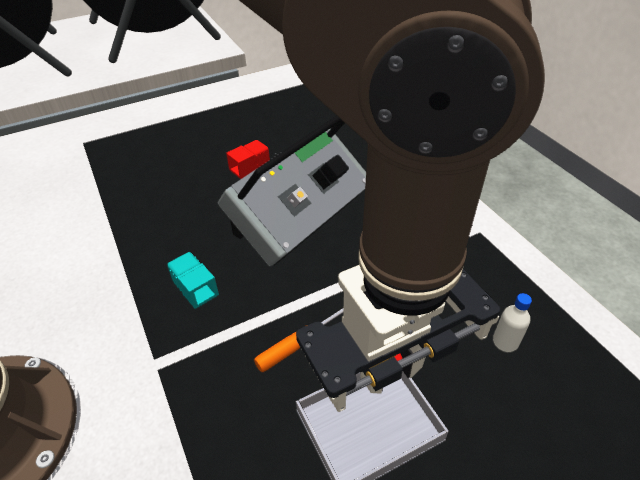

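The gripper is over the tray with a sliver of the red cap showing at (398,357), and the black cap is still on at (330,170). I'll lower until it touches.

Request:
play_rows(increments="0.6 0 2.4 0 -1;0.6 0 2.4 0 -1;0.6 0 2.4 0 -1;0 0 2.4 0 -1;0 0 1.8 0 -1")

```text
clock: 9.57
position: [0.4781, -0.2388, 0.0508]
ee_rot: [-2.216, -2.225, 0.0]
force: [0.4, -0.2, -0.2]
width: 0.36
gripper_force: 49.9
```

Request:
play_rows(increments="0 0 0.7 0 -1;0 0 0.3 0 -1;0 0 0 0 -1;0 0 0 0 -1")

```text
clock: 9.9
position: [0.479, -0.2404, 0.0433]
ee_rot: [2.221, 2.22, 0.001]
force: [-0.0, -0.0, -0.1]
width: 0.357
gripper_force: 49.9
```

Request:
play_rows(increments="0 0 0.2 0 -1;0 0 0 0 -1;0 0 0 0 -1")

```text
clock: 10.15
position: [0.4788, -0.24, 0.041]
ee_rot: [2.222, 2.22, 0.001]
force: [-0.6, -0.1, -0.1]
width: 0.359
gripper_force: 49.9
```

Request:
play_rows(increments="0 0 0.2 0 -1;0 0 0 0 -1;0 0 0 0 -1")

```text
clock: 10.4
position: [0.4784, -0.2398, 0.0384]
ee_rot: [-2.222, -2.22, -0.0]
force: [0.4, 0.4, -0.1]
width: 0.36
gripper_force: 49.9
```

Request:
play_rows(increments="0 0 0.2 0 -1;0 0 0.1 0 -1;0 0 0 0 -1;0 0 0 0 -1")

```text
clock: 10.73
position: [0.4783, -0.2399, 0.0353]
ee_rot: [-2.223, -2.22, 0.0]
force: [-0.3, 0.3, -0.4]
width: 0.363
gripper_force: 49.9
```

Request:
play_rows(increments="0 0 0.2 0 -1;0 0 0 0 -1;0 0 0 0 -1")

```text
clock: 10.98
position: [0.4783, -0.2398, 0.0333]
ee_rot: [-2.222, -2.22, 0.0]
force: [-1.3, -0.3, -0.2]
width: 0.362
gripper_force: 49.9
```

Request:
play_rows(increments="0 0 0.2 0 -1;0 0 0 0 -1;0 0 0 0 -1")

```text
clock: 11.23
position: [0.4786, -0.2408, 0.0319]
ee_rot: [2.222, 2.219, -0.0]
force: [-1.0, -1.9, 6.7]
width: 0.36
gripper_force: 49.9
```

It touched at z = 0.032. I'll loosen the grip and lay the cap down along the arc about its mouth edge.

Request:
play_rows(increments="0 0 0 0 -1;0 0 0 0 -1;-0.4 0 0.33 0 -1;-0.4 0 0.33 0 -1;0 0 0 0 -1", grip_force=6)

```text
clock: 11.65
position: [0.4783, -0.2486, 0.0243]
ee_rot: [2.223, 2.219, -0.0]
force: [0.3, -0.9, 1.6]
width: 0.365
gripper_force: 6.0
```

Request:
play_rows(increments="-0.34 0 0.4 0 -1;-0.34 0 0.4 0 -1;-0.26 0 0.4 0 -1;0 0 0 0 -1")

```text
clock: 11.98
position: [0.4778, -0.2576, 0.0119]
ee_rot: [-2.223, -2.219, 0.001]
force: [0.5, -0.9, 0.2]
width: 0.368
gripper_force: 6.0
```

Run:
```python
from plan import *
info()
q=vision.get_image('side');cv2.imwrite('pics/s5.png',cv2.resize(q['frame'][280:480,270:510,::-1],(720,600)))
```

```text
t 11.9833 pos [ 0.4778 -0.2576  0.0119] tool x [0.002 1.    0.   ] y [ 1.    -0.002 -0.001] z [-1.2e-03  3.0e-04 -1.0e+00] w 0.36818582743411216 F [ 0.5 -0.9  0.2]
turn x->d 158.0
d-dist tool from rail 0.3437 along Y from cap 0.2181
```

View pics/s5.png

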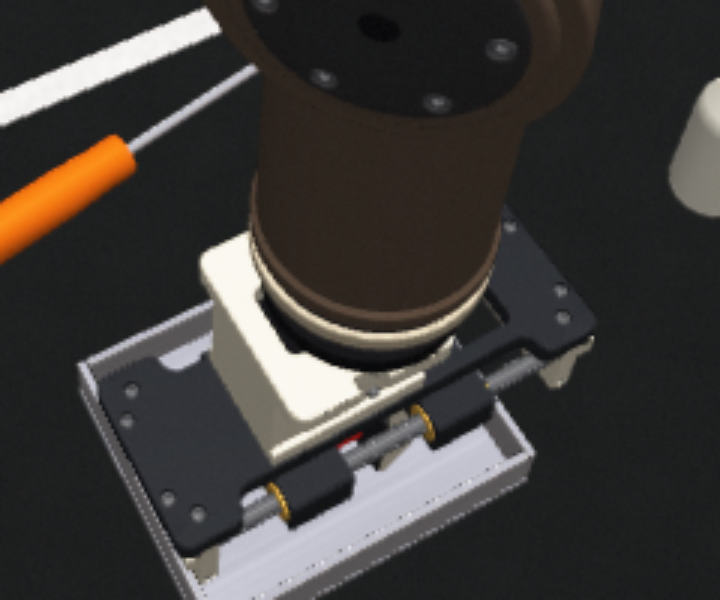

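The crop shows the fingers inside the tray with the cap, a bit of red at (350,438). I'll go a little lower and open gently.

Request:
play_rows(increments="-0.2 0 0.3 0 -1;-0.2 0 0.2 0 -1;0 0 0 0 -1;0 0 0 0 -0.22", grip_force=3)

```text
clock: 12.37
position: [0.4782, -0.2612, 0.0076]
ee_rot: [-2.222, -2.22, 0.0]
force: [-1.1, -0.4, 0.1]
width: 0.38
gripper_force: 0.0
```

Request:
play_rows(increments="0 0 0 0 -0.18;0 0 0 0 -0.1;0 0 0 0 0;0 0 0 0 0.1;0 0 0 0 0.1")

```text
clock: 12.78
position: [0.4784, -0.2612, 0.0079]
ee_rot: [2.222, 2.22, 0.0]
force: [0.5, 0.1, -0.3]
width: 0.544
gripper_force: 0.0
```

Request:
play_rows(increments="0 0 -0.5 0 0.1;0 0 -2 0 0.1;0 0 -4 0 0.1;0 0 -4 0 0.1;0 0 -4 0 0.1")

```text
clock: 13.2
position: [0.4776, -0.2613, 0.1546]
ee_rot: [-2.223, -2.219, 0.001]
force: [0.6, 0.3, 0.2]
width: 0.549
gripper_force: 0.0
```

Run:
```python
from plan import *
info()
for n in('side','top'):
    q=vision.get_image(n);W=cloud(q)
    if n=='side':cv2.imwrite('pics/s6.png',q['frame'][:,:,::-1])
    f=q['frame'].astype(int);k=(f[...,0]>90)&(f[...,1]<60)&(f[...,2]<60)&(q['z_map']>0)&(W[...,1]<-.12)
    if k.sum(): print(n,'red',np.percentile(W[k],[1,50,99],axis=0).round(3).tolist(),k.sum())
```

```text
t 13.2 pos [ 0.4776 -0.2613  0.1546] tool x [0.002 1.    0.   ] y [ 1.    -0.002 -0.001] z [-0.0012  0.     -1.    ] w 0.5489070861339334 F [0.6 0.3 0.2]
turn x->d 158.0
d-dist tool from rail 0.3471 along Y from cap 0.2196
side red [[0.461, -0.264, 0.008], [0.472, -0.244, 0.037], [0.494, -0.209, 0.041]] 1230
top red [[0.462, -0.264, 0.009], [0.469, -0.237, 0.036], [0.493, -0.206, 0.043]] 145
```

View pics/s6.png

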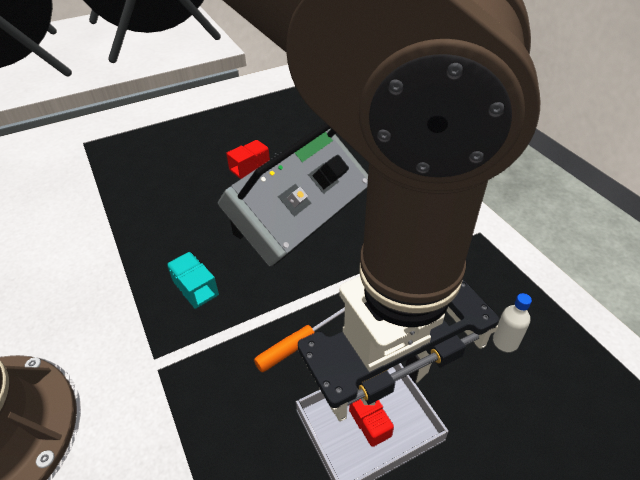

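The red cap lies flat in the tray at (371,420), released, and the black cap is still on at (330,170). The gripper is clear above, so I'll hand in.

```bash
python3 -c "
from cell import job;print(job.sign_off())"
```

```text
the job is handed in; nothing more can be done
None
```

I pulled the red cap off its connector and laid it flat in the steel tray, with the black cap still on its connector. The job is handed in at about 13 s of the 40 s allowed, and the sign-off returned no verdict.

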